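# Put four mixed-up bench things back on their own mats

### The arm

A 6-joint arm with a two-finger parallel gripper is mounted at the origin on a cart in front of the work surface, level with it; the furniture and walls round the work are solid. World frame = base frame: x ahead of the robot, y to its left, z up, the work surface at z = 0. Lengths are in m, angles in rad, forces in N, time in s.
With the tool pointing down it reaches from about 0.325 to 0.75 m from the base axis. Payload 7.6 kg.
Tool frame: the origin (TCP) lies at the very end of the fingers, on their centre line; the grasp point (between the pads) lies 19 mm behind it; z points along the fingers, y is the line along which they close (so a half turn about z gives the same grasp; the last joint's range is limited). The gripper opens to 85 mm and grips with 20 to 120 N. Pads are 22 mm wide; open, the fingers measure 114 mm over their backs; the gripper's body (76 mm by 85 mm) begins 54 mm behind the grasp point. The pads swing forward as they close: fully open they stand 13 mm farther back than shut.
Start: joints at [-1.22, 0.052, 1.401, -0, 1.689, -0.07], TCP at [0.214, -0.479, 0.231] pointing down, gripper open.
Joint ranges: [-2.9, 2.9], [-0.91, 2.17], [0.12, 2.37], [-1.06, 4.2], [0.26, 2.73], [-2.93, 2.93]. Speed limits (rad/s): [2.57, 2.57, 3.01, 3.14, 3.14, 3.14].

### API

Orientations are given as a unit quaternion [w, x, y, z].
In Python, from bench import bot gives the robot as it stands.
- The arm moves only by the shell command python3 -m pendant 'ROWS' [OPENING] [FORCE]. ROWS is JSON, a list that holds one entry, the list of rows, each a list of 4 numbers: the shift along the tool's x, y, z in units of 200 mm (1.0 is 200 mm), then the turn about the tool's z in units of 360 degrees (1.0 is 360 degrees). A call has 1 to 5 rows; each row shifts and turns the commanded pose from where the row before left it, along the tool's axes as they then stand; what a row does not reach is not made up. A row lasts 1/8 s, in which the tool goes at most 62.5 mm and 10.7 degrees, less where a joint would pass 70% of its speed; a pose out of reach is approached as far as the arm can. A call with a number of a shift or a turn outside -1 to 1 is refused whole. A call with a gripper value outside its range is refused whole. OPENING is the closure, from 0 (fully open) to 1 (shut), set as the call begins (- or left out, the last holds). The fingers move at their own pace and stop on an object; FORCE is the grip in N (left out, the last holds). Time passes only in rows, so rows that do not move let the fingers close. It gives the time, the measured TCP pose, the force, the opening and the grip force at its end, in the units of the state.
- bot.get_state(): the state, without advancing time (a new reading comes with each control period).
- bot.capture(name): name is "scene" or "side" or "wrist"; returns the picture (400x640x3 uint8, blue, green, red); there is no depth.
- bot.camera_info(name): a dict with "intrinsics" (3x3 intrinsics, pixels), "pose" (4x4, takes a point from camera to world coordinates). Camera axes: x right, y down, z forward; pixel columns grow to the right and rows downward; lengths in m; the calibration is good to about 2 mm. A picture is of the moment at which its call begins: read the wrist's pose just before it. camera_info takes no time and is no camera call; for the wrist camera it gives the pose at the moment of the call.
- bot.sign_off(): hands the job in; it is judged then, once.
The state is a dict: "time_s": time; "joints": joint angles; "qvel": joint speeds; "joint_efforts": joint torques, N m; "ee_pos": TCP position; "tool_rot": TCP orientation; "ft_force": force on the tool from outside, world axes, zero at the start; "ft_torque": the same for the moment, N m; "grip_width": finger opening in m; "grasp_force": force on a finger pad.
Only numpy, scipy, OpenCV 4.12 (cv2) and the standard library are available. Lean on these libraries where they do the work, as an engineer would, in place of code of your own. Each camera call takes 0.05 s, during which the arm holds its last target. There are 200 camera calls.

### The job

The four things on the coloured mats are all standing on the wrong mats. Put each upright in the middle of its own: the engraver's setting block on the round red mat, the little brass oiler on the square cork mat, the flux bottle on the round blue mat and the clear bead box on the square green mat. The round yellow mat is empty and may be used for parking on the way; keep the things upright all the while and leave the open white jar where it stands.

Things in the scene. Friction and masses are not known exactly. Their poses are not given: they have to be found in the camera images.
- setting_block: engraver's setting block: black round base 52 mm in diameter and 20 mm high, narrower grey turned head (40 mm) with small upright jaws and pins above it, 56 mm high in all, 0.3 to 0.55 kg; rigid, nothing on it turns. Grip the base, across any diameter: its lowest 20 mm. Origin in the centre of its underside, z up.
- oiler: little brass oiler: round brass cup with a closed brass lid, 31 mm in diameter, 34 mm high, about 0.06 kg; rigid, the lid does not open. Grip across any diameter. Origin in the centre of its underside, z up.
- flux_bottle: flux bottle: squat round off-white bottle with a black cap (45 mm), closed; body 62 mm in diameter, straight from its foot to 54 mm height, then a shoulder and a 35 to 40 mm neck under the cap (cap from 80 mm up), 94 mm high in all, about 0.11 kg; rigid. Grip the body across any diameter, some 30 to 50 mm above its foot, or the cap. Origin in the centre of its underside, z up.
- bead_box: clear round screw-top box with gold beads in it: plain cylinder 60 mm in diameter, 44 mm high, about 0.035 kg; rigid, closed. Grip across any diameter. Origin in the centre of its underside, z up.
- red_mat: round red mat, 84 mm in diameter, place of the setting block; origin under its centre, z up. Fixed to the bench. Its top is 6 mm above the bench (bench top is world z = 0). At the start one of the four things stands on it, about in its middle.
- cork_mat: square light-brown cork mat, 84 x 84 mm, place of the oiler; origin under its centre, z up. Fixed to the bench. Its top is 6 mm above the bench (bench top is world z = 0). At the start one of the four things stands on it, about in its middle.
- blue_mat: round blue mat, 84 mm in diameter, place of the flux bottle; origin under its centre, z up. Fixed to the bench. Its top is 6 mm above the bench (bench top is world z = 0). At the start one of the four things stands on it, about in its middle.
- green_mat: square green mat, 84 x 84 mm, place of the bead box; origin under its centre, z up. Fixed to the bench. Its top is 6 mm above the bench (bench top is world z = 0). At the start one of the four things stands on it, about in its middle.
- yellow_mat: round yellow mat, 84 mm in diameter, the empty parking place; origin under its centre, z up. Fixed to the bench. Its top is 6 mm above the bench (bench top is world z = 0). Nothing stands on it at the start.
- white_jar: empty off-white open jar without a cap, 67 mm in diameter, 85 mm high, loose on the bench beyond the rightmost mats; not to be disturbed. Origin in the centre of its underside.
Mind the look-alikes: they are no part of the job. Leave any purple look-alike of the setting_block alone.

How it is judged:
By the outcome, as a careful person would: the job done as asked, in the order asked, and still so for the second after the job is handed in, with the robot touching nothing.
It also fails if it takes over 136 s, if anything falls off the work surface, if the arm or the gripper's body presses on something with over 40 N, if the wrist force passes 120 N, or if a joint passes its speed limit or range.

## Working session

There is one attempt and no reset: what is moved stays moved. The work goes in short steps, Python scripts to look and compute and a shell command to move; the robot and the scene stay as the last step left them, time stands still between calls to the robot, and variables do not carry over. Pictures are saved under pics/ and viewed, at most 14 in all, crops included, and the job is handed in when it is done.

```bash
mkdir -p pics; ls; python3 - <<'E'
from bench import bot
import cv2,numpy as np
np.set_printoptions(precision=4,suppress=True)
s=bot.get_state();print(s)
for n in("scene","side"):
    i=bot.camera_info(n);print(n,i)
    cv2.imwrite(f"pics/{n}0.png",bot.capture(n))
E
```

```text
pics
{'time_s': 0.0, 'joints': array([-1.2203,  0.0528,  1.4017, -0.    ,  1.6886, -0.0703]), 'qvel': array([ 0.0015,  0.0006, -0.0005, -0.0001,  0.0002,  0.0004]), 'joint_efforts': array([  0.0017, -38.1662, -36.0187,  -0.    ,   0.0062,  -0.    ]), 'ee_pos': array([ 0.2144, -0.4789,  0.2305]), 'tool_rot': array([-0.0008,  0.9779,  0.2089, -0.0001]), 'ft_force': array([ 0.1283, -0.1672, -0.1137]), 'ft_torque': array([ 0.0018,  0.0576, -0.029 ]), 'grasp_force': 0.0, 'grip_width': 0.08550000881084939}
scene {'intrinsics': array([[377.363 ,   0.    , 321.625 ],
       [  0.    , 377.363 , 202.5144],
       [  0.    ,   0.    ,   1.    ]]), 'pose': array([[ 0.6437, -0.3556,  0.6777, -0.1711],
       [-0.7649, -0.2697,  0.585 , -0.7354],
       [-0.0252, -0.8949, -0.4456,  0.4618],
       [ 0.    ,  0.    ,  0.    ,  1.    ]])}
side {'intrinsics': array([[497.2586,   0.    , 314.5877],
       [  0.    , 497.2586, 197.6077],
       [  0.    ,   0.    ,   1.    ]]), 'pose': array([[-0.8776, -0.3126,  0.3634, -0.0282],
       [-0.4793,  0.5615, -0.6745,  0.7564],
       [ 0.0068, -0.7661, -0.6426,  0.9206],
       [ 0.    ,  0.    ,  0.    ,  1.    ]])}
```

View pics/scene0.png

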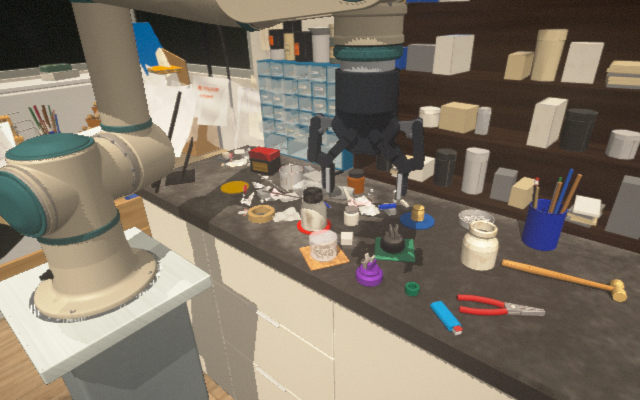

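View pics/side0.png

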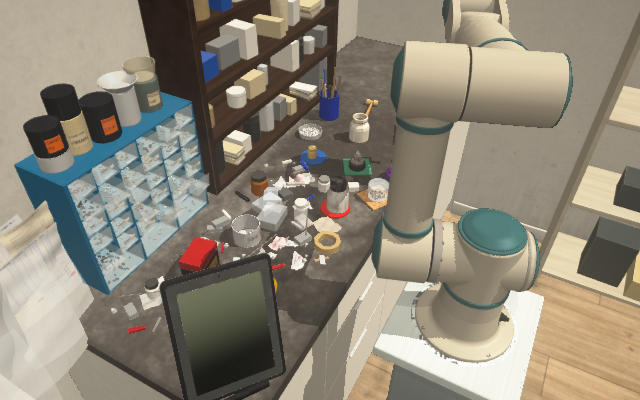

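The scene view shows the flux bottle on red (314,215), the bead box on cork (323,248), the setting block on green (393,245), the oiler on blue (417,215), yellow empty (235,188), a purple look-alike at (370,272) and the jar at (480,247). The side view agrees.

```bash
cat > h.py <<'E'
from bench import bot
import cv2,numpy as np
from scipy.spatial.transform import Rotation as R
np.set_printoptions(precision=4,suppress=True)
def px2w(cam,u,v,z):
    i=cam if isinstance(cam,dict) else bot.camera_info(cam)
    d=i["pose"][:3,:3]@np.linalg.solve(i["intrinsics"],[u,v,1]);o=i["pose"][:3,3]
    return o+d*(z-o[2])/d[2]
def w2px(cam,p):
    i=cam if isinstance(cam,dict) else bot.camera_info(cam)
    q=i["intrinsics"]@(i["pose"][:3,:3].T@(np.array(p)-i["pose"][:3,3]));return q[:2]/q[2]
def todo(x,y,z=None):
    "shift in tool axes, units of 200 mm"
    s=bot.get_state();q=s["tool_rot"];r=R.from_quat([q[1],q[2],q[3],q[0]])
    p=s["ee_pos"];t=np.array([x,y,p[2] if z is None else z])
    return r.inv().apply(t-p)/.2
E
python3 - <<'E'
from h import *
a=cv2.imread("pics/scene0.png")[170:295,200:510]
cv2.imwrite("pics/sc.png",cv2.resize(a,None,fx=2.58,fy=2.58,interpolation=cv2.INTER_CUBIC))
q=bot.get_state()["tool_rot"];print(R.from_quat([q[1],q[2],q[3],q[0]]).as_matrix())
for n,u,v,z in [("red",314,224,.006),("cork",325,255,.006),("green",394,249,.006),("blue",418,218,.006),("yellow",235,188,.006),("jar",479,264,0.)]:
    print(n,px2w("scene",u,v,z))
i=bot.camera_info("wrist");print(i)
E
```

```text
[[ 0.9128  0.4085 -0.0004]
 [ 0.4085 -0.9128  0.0013]
 [ 0.0001 -0.0013 -1.    ]]
red [ 0.4211 -0.1978  0.006 ]
cork [ 0.3356 -0.3033  0.006 ]
green [ 0.4446 -0.4061  0.006 ]
blue [ 0.6006 -0.3824  0.006 ]
yellow [0.4401 0.1314 0.006 ]
jar [ 0.5103 -0.5651  0.    ]
{'intrinsics': array([[288.539 ,   0.    , 321.1337],
       [  0.    , 288.539 , 204.1239],
       [  0.    ,   0.    ,   1.    ]]), 'pose': array([[ 0.4083, -0.8684, -0.2814,  0.2857],
       [-0.9128, -0.3888, -0.1248, -0.4466],
       [-0.001 ,  0.3078, -0.9515,  0.3732],
       [ 0.    ,  0.    ,  0.    ,  1.    ]])}
```

View pics/sc.png

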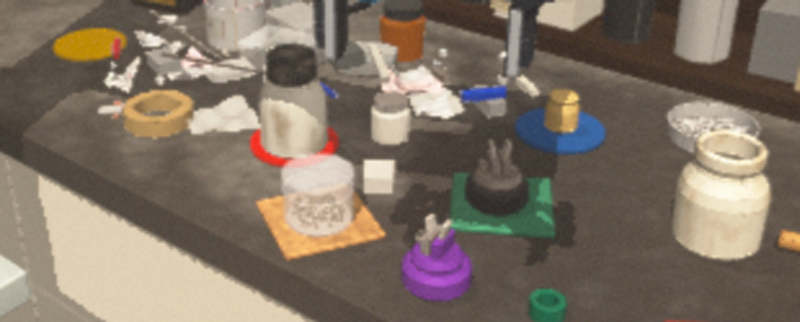

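```bash
python3 - <<'E'
from h import *
for n,u,v,z in [("red",294,145,.006),("bottlecap",294,52,.1),("cork",321,220.5,.006),("beadtop",318,170,.05),("green",501,205,.006),("blockbase top",497,182,.026),("blue",561,129,.006),("oilertop",563,97,.04),("yellow",90,45,.006),("jar foot",720,235,0.),
  ("cube",378,178,.01),("purple base",437,278,.01),("greenring",547,303,.005),("vial foot",390,137,0),("tray",713,130,.01),("cloth",225,115,0),("bluepen",485,94,0),("ring",157,115,.005),("orange can",403,55,0),("tissue above blue pen",430,95,.005),("crumpled",175,60,.0),("crystal",230,35,0),("red thing",118,47,0)]:
    p=px2w("scene",200+u/2.58,170+v/2.58,z); print(n,p[:2],"r",np.hypot(*p[:2]).round(3))
c=bot.camera_info("wrist"); 
cv2.imwrite("pics/w0.png",bot.capture("wrist"))
print(todo(.4446,-.4061))
E
```

```text
red [ 0.4129 -0.2047] r 0.461
bottlecap [ 0.4174 -0.2051] r 0.465
cork [ 0.3335 -0.3034] r 0.451
beadtop [ 0.3381 -0.2977] r 0.451
green [ 0.4433 -0.4073] r 0.602
blockbase top [ 0.4441 -0.4017] r 0.599
blue [ 0.5906 -0.386 ] r 0.706
oilertop [ 0.5902 -0.385 ] r 0.705
yellow [0.4425 0.135 ] r 0.463
jar foot [ 0.5205 -0.5616] r 0.766
cube [ 0.4094 -0.305 ] r 0.511
purple base [ 0.3247 -0.4225] r 0.533
greenring [ 0.3548 -0.4968] r 0.611
vial foot [ 0.4882 -0.2606] r 0.553
tray [ 0.6674 -0.501 ] r 0.834
cloth [ 0.4235 -0.1031] r 0.436
bluepen [ 0.6203 -0.2853] r 0.683
ring [ 0.3756 -0.0557] r 0.38
orange can [ 0.6479 -0.1623] r 0.668
tissue above blue pen [ 0.5761 -0.247 ] r 0.627
crumpled [0.4827 0.0349] r 0.484
crystal [0.5708 0.0345] r 0.572
red thing [0.4669 0.1153] r 0.481
[ 1.1995  0.1375 -0.0001]
```

View pics/w0.png

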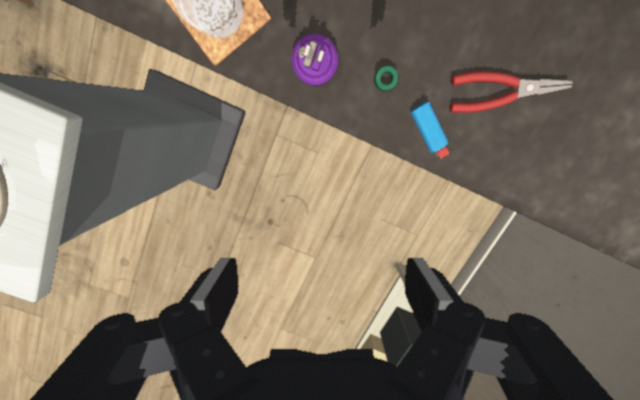

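The wrist view at the start shows the cork mat corner (220,40), the purple look-alike (316,60), and the fingertips at the bottom; the camera looks ahead of the tool. I'm moving over the blue mat.

```bash
python3 -m pendant '[[[0.24,0.04,0,0],[0.24,0.04,0,0],[0.24,0.04,0,0],[0.24,0.04,0,0],[0.24,0.04,0,0]]]' 0 30
python3 -m pendant '[[[0.24,0.05,0,0],[0.24,0.05,0,0],[0.23,0.04,0,0],[0,0,0,0],[0,0,0,0]]]'
python3 - <<'E'
from h import *
c=bot.camera_info("wrist");cv2.imwrite("pics/w1.png",bot.capture("wrist"))
print(bot.get_state()["ee_pos"],todo(.5903,-.3855))
for n,p in dict(blue=(.5906,-.386,.006),oiler=(.5903,-.3855,.04),green=(.4433,-.4073,.006),red=(.413,-.2047,.006),cork=(.3335,-.3034,.006)).items(): print(n,w2px(c,p))
E
```

```text
time_s: 0.78
ee_pos: [0.4513, -0.417, 0.2309]
tool_rot: [-0.0, 0.978, 0.209, -0.0]
ft_force: [-0.5, -0.1, -0.0]
grip_width: 0.0853
grasp_force: 0.0
time_s: 1.4
ee_pos: [0.5905, -0.3854, 0.2308]
tool_rot: [-0.0, 0.978, 0.209, -0.0]
ft_force: [-0.2, -0.1, -0.7]
grip_width: 0.0854
grasp_force: 0.0
[ 0.5901 -0.3858  0.2315] [ 0.0013 -0.001  -0.    ]
blue [322.0135 174.314 ]
oiler [321.6021 180.4176]
green [293.8324 271.4835]
red [150.6812 236.65  ]
cork [202.475  305.1328]
```

View pics/w1.png

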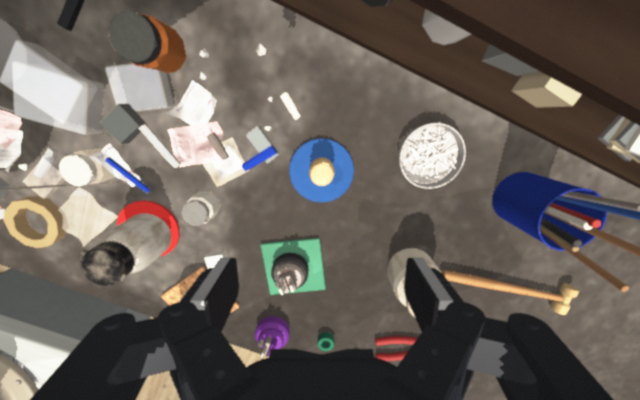

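The wrist view shows the blue mat centred at (321.5,170) with the oiler's lid at (321,171), the green mat at (294,266), the block base at about (291,268) and the red rim right edge at (180,228).

```bash
python3 - <<'E'
from h import *
c=bot.camera_info("wrist")
a=cv2.imread("pics/w1.png")
h=cv2.cvtColor(a,cv2.COLOR_BGR2HSV)
m=cv2.inRange(h,(100,120,60),(125,255,255));m[:,:285]=0;m[:,360:]=0
x=cv2.boundingRect(cv2.findNonZero(m[130:210]));print(x)
u,v=x[0]+x[2]/2-.5,130+x[1]+x[3]/2-.5
print("blue",u,v,px2w(c,u,v,.006),x[2]*.37/288)
m=cv2.inRange(h,(65,80,60),(85,255,255));m[:230]=0;m[300:]=0
r=cv2.minAreaRect(cv2.findNonZero(m));print(r,"green",px2w(c,*r[0],.006))
m=cv2.inRange(h,(15,90,60),(32,255,255));m[:150]=0;m[195:]=0;m[:,:300]=0;m[:,345:]=0
x=cv2.boundingRect(cv2.findNonZero(m));print("oiler",x, px2w(c,x[0]+x[2]/2-.5,x[1]+x[3]/2-.5,.035))
E
```

```text
(290, 8, 64, 64)
blue 321.5 169.5 [ 0.5958 -0.3834  0.006 ] 0.08222222222222222
((292.8835754394531, 266.1438293457031), (52.29005432128906, 59.40861511230469), 83.9909896850586) green [ 0.4503 -0.4032  0.006 ]
oiler (310, 159, 23, 16) [ 0.604 -0.379  0.035]
```

```bash
python3 -m pendant '[[[0.02,0,0.2,0],[0,0,0.2,0],[0,0,0.2,0],[0,0,0,0],[0,0,0,0]]]'
python3 - <<'E'
from h import *
c=bot.camera_info("wrist");a=bot.capture("wrist");cv2.imwrite("pics/w2.png",a)
p=bot.get_state()["ee_pos"];print(p)
for d in (0,.01): print(w2px(c,[p[0]+d*.913,p[1]+d*.408,.04]),w2px(c,[p[0]+d*.913,p[1]+d*.408,.006]))
E
```

```text
time_s: 2.08
ee_pos: [0.5947, -0.3846, 0.1143]
tool_rot: [0.001, 0.978, 0.208, 0.001]
ft_force: [0.3, 0.3, 1.7]
grip_width: 0.0851
grasp_force: 0.0
[ 0.5952 -0.3847  0.1149]
[321.7709 213.5182] [321.5588 200.9309]
[321.7724 201.5663] [321.5575 190.3197]
```

View pics/w2.png

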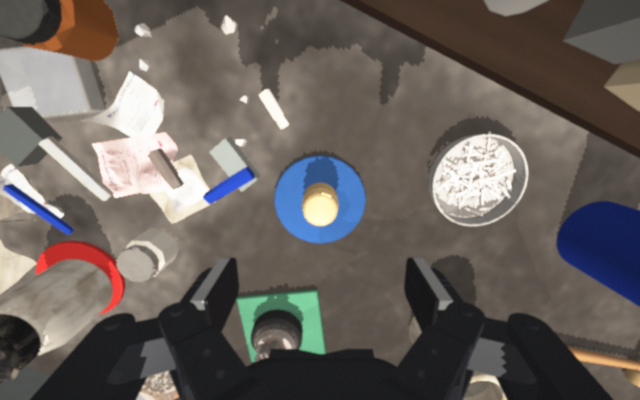

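Close up, the blue mat centre is at (320,198) and the oiler's lid at (320,207), about 4 mm ahead of the TCP. Descending and gripping.

```bash
python3 -m pendant '[[[0.02,0,0.15,0],[0,0,0.15,0],[0,0,0.15,0],[0,0,0.06,0],[0,0,0,0]]]'
python3 -m pendant '[[[0,0,0,0],[0,0,0,0],[0,0,0,0],[0,0,0,0],[0,0,0,0]]]' 1 30
python3 -m pendant '[[[0,0,0,0],[0,0,0,0],[0,0,-0.1,0],[0,0,-0.2,0],[0,0,-0.2,0]]]'
python3 -c "from h import *;print(todo(.446,.137))"
```

```text
time_s: 2.75
ee_pos: [0.5985, -0.3823, 0.0103]
tool_rot: [0.0, 0.978, 0.209, 0.0]
ft_force: [0.4, 0.6, 0.4]
grip_width: 0.0853
grasp_force: 0.0
time_s: 3.38
ee_pos: [0.5986, -0.3822, 0.0103]
tool_rot: [0.001, 0.978, 0.209, 0.0]
ft_force: [-0.7, 0.5, 5.1]
grip_width: 0.0298
grasp_force: 30.1
time_s: 4.0
ee_pos: [0.598, -0.3818, 0.111]
tool_rot: [-0.0, 0.978, 0.209, -0.0]
ft_force: [1.6, -0.3, -0.8]
grip_width: 0.0299
grasp_force: 29.9
[ 0.3658 -2.6784  0.0008]
```

```bash
python3 -m pendant '[[[0,0,-0.2,0],[0,-0.1,-0.15,0],[0.02,-0.22,0,0],[0.04,-0.28,0,0],[0.04,-0.28,0,0]]]'
python3 -m pendant '[[[0.04,-0.28,0,0],[0.04,-0.28,0,0],[0.04,-0.28,0,0],[0.04,-0.28,0,0],[0.04,-0.28,0,0]]]'
python3 -m pendant '[[[0.04,-0.28,0,0],[0.02,-0.1,0,0],[0,0,0,0],[0,0,0,0],[0,0,0,0]]]'
python3 - <<'E'
from h import *
c=bot.camera_info("wrist");a=bot.capture("wrist");cv2.imwrite("pics/w3.png",a)
p=bot.get_state()["ee_pos"];print(p,todo(.446,.137),w2px(c,[.446,.137,.006]))
m=cv2.inRange(cv2.cvtColor(a,cv2.COLOR_BGR2HSV),(18,170,100),(30,255,255))
n,l,s,ce=cv2.connectedComponentsWithStats(m)
for i in range(1,n):
    if s[i,4]>200: x=s[i];print(x,px2w(c,x[0]+x[2]/2-.5,x[1]+x[3]/2-.5,.006))
E
```

```text
time_s: 4.62
ee_pos: [0.5438, -0.2116, 0.1801]
tool_rot: [0.0, 0.978, 0.209, 0.0]
ft_force: [0.9, 0.5, -0.3]
grip_width: 0.0291
grasp_force: 29.9
time_s: 5.25
ee_pos: [0.4659, 0.0604, 0.1802]
tool_rot: [0.0, 0.978, 0.209, 0.001]
ft_force: [0.1, 0.8, -0.8]
grip_width: 0.0295
grasp_force: 29.9
time_s: 5.88
ee_pos: [0.4469, 0.1321, 0.1794]
tool_rot: [0.0, 0.978, 0.208, 0.0]
ft_force: [-0.5, -0.2, -0.1]
grip_width: 0.0298
grasp_force: 30.0
[0.4469 0.1322 0.1793] [ 0.0058 -0.0239 -0.    ] [317.2235 182.8976]
[ 277  142   55   71 2790] [0.4462 0.1532 0.006 ]
```

View pics/w3.png

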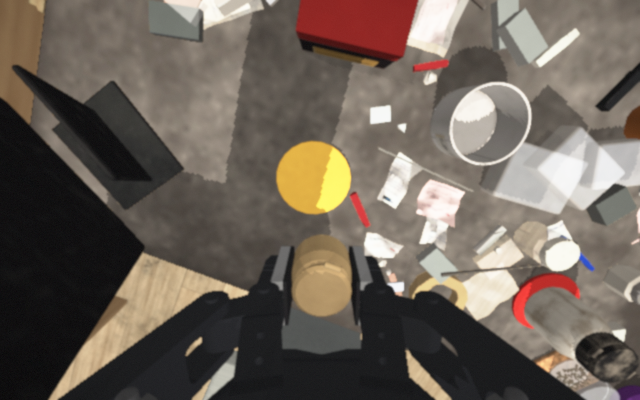

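The yellow mat is at (314,177), about 8 mm ahead and 8 mm left of the held oiler. Placing it there.

```bash
python3 -m pendant '[[[0.04,-0.04,0.2,0],[0,0,0.2,0],[0,0,0.2,0],[0,0,0.15,0],[0,0,0.05,0]]]'
python3 -m pendant '[[[0,0,0.035,0],[0,0,0,0],[0,0,0,0],[0,0,0,0]]]'
python3 -m pendant '[[[0,0,0,0],[0,0,0,0],[0,0,0,0],[0,0,0,0]]]' 0 
python3 -m pendant '[[[0,0,-0.2,0],[0,0,-0.2,0],[0,0,-0.2,0],[0,0,-0.2,0],[0,0,0,0]]]'
python3 - <<'E'
from h import *
c=bot.camera_info("wrist");a=bot.capture("wrist");cv2.imwrite("pics/w4.png",a)
p=bot.get_state()["ee_pos"];print(p,todo(.42,-.202))
m=cv2.inRange(cv2.cvtColor(a,cv2.COLOR_BGR2HSV),(18,170,100),(30,255,255))
n,l,s,ce=cv2.connectedComponentsWithStats(m)
for i in range(1,n):
    if s[i,4]>200: x=s[i];print(x,px2w(c,x[0]+x[2]/2-.5,x[1]+x[3]/2-.5,.006))
print(w2px(c,[p[0],p[1],.04]),w2px(c,[p[0],p[1],.006]))
E
```

```text
time_s: 6.55
ee_pos: [0.4497, 0.1428, 0.0175]
tool_rot: [0.0, 0.978, 0.208, -0.002]
ft_force: [0.4, -0.0, -0.6]
grip_width: 0.0296
grasp_force: 30.0
time_s: 7.05
ee_pos: [0.4512, 0.1437, 0.0131]
tool_rot: [0.0, 0.978, 0.209, 0.001]
ft_force: [0.2, -1.3, -2.2]
grip_width: 0.0296
grasp_force: 30.0
time_s: 7.55
ee_pos: [0.4507, 0.1436, 0.0123]
tool_rot: [0.0, 0.978, 0.209, 0.0]
ft_force: [-0.5, 0.0, 0.3]
grip_width: 0.0854
grasp_force: 0.0
time_s: 8.18
ee_pos: [0.4523, 0.144, 0.176]
tool_rot: [-0.0, 0.978, 0.209, 0.004]
ft_force: [0.7, -0.1, -0.6]
grip_width: 0.0855
grasp_force: 0.0
[0.4513 0.1437 0.1735] [-0.849   1.514  -0.0014]
[ 285  152   53   71 2081] [0.4462 0.1539 0.006 ]
[321.2389 194.7835] [321.1729 186.5486]
```

View pics/w4.png

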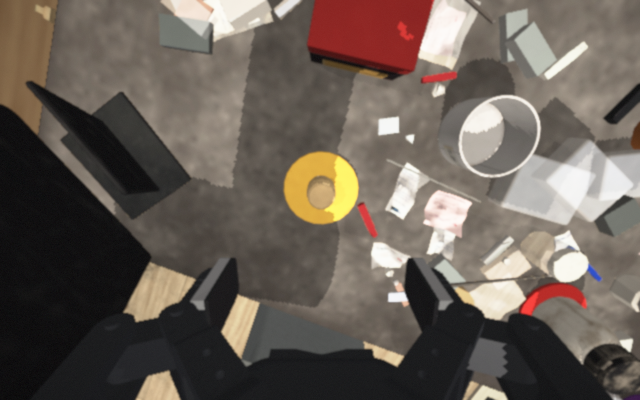

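The oiler stands upright in the middle of the yellow mat, lid at (321,192). Next is the bottle.

```bash
python3 -m pendant '[[[-0.14,0.25,0,0],[-0.14,0.25,0,0],[-0.14,0.25,0,0],[-0.14,0.25,0,0],[-0.14,0.25,0,0]]]'
python3 -m pendant '[[[-0.14,0.25,0,0],[0,0,0,0],[0,0,0,0],[0,0,0,0]]]'
python3 - <<'E'
from h import *
c=bot.camera_info("wrist");a=bot.capture("wrist");cv2.imwrite("pics/w5.png",a)
p=bot.get_state()["ee_pos"];print(p,todo(.423,-.201))
print(w2px(c,[p[0],p[1],.1]),w2px(c,[p[0],p[1],.006]))
E
```

```text
time_s: 8.85
ee_pos: [0.4239, -0.1433, 0.1708]
tool_rot: [-0.001, 0.978, 0.209, -0.001]
ft_force: [1.6, 0.4, 0.2]
grip_width: 0.0853
grasp_force: 0.0
time_s: 9.35
ee_pos: [0.4199, -0.1976, 0.1718]
tool_rot: [-0.0, 0.978, 0.21, -0.0]
ft_force: [-0.8, -0.2, -0.2]
grip_width: 0.0853
grasp_force: 0.0
[ 0.4201 -0.1977  0.172 ] [ 0.0066  0.0211 -0.    ]
[321.9306 214.7683] [321.7405 185.4382]
```

View pics/w5.png

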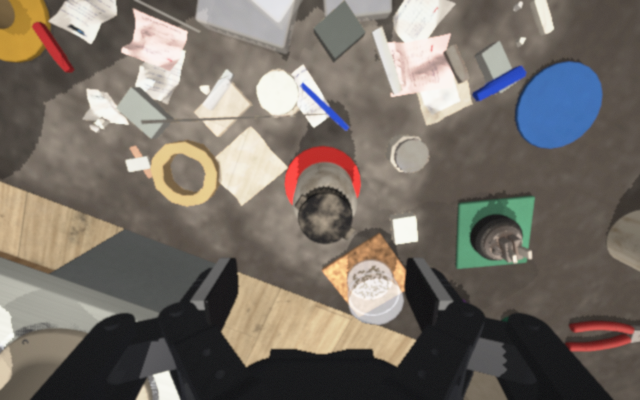

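The bottle's cap is centred at (325,213), about 2.5 mm right of the TCP. Red mat centre is at (323,183), blue at (559,104), green at (496,232).

```bash
python3 -m pendant '[[[0.01,0.012,0.15,0],[0,0,0.15,0],[0,0,0.15,0],[0,0,0.055,0],[0,0,0,0]]]'
python3 -m pendant '[[[0,0,0,0],[0,0,0,0],[0,0,0,0],[0,0,0,0],[0,0,0,0]]]' 1 35
python3 -m pendant '[[[0,0,0,0],[0,0,-0.1,0],[0,0,-0.2,0],[0,0,-0.2,0],[0,0,0,0]]]'
python3 -c "from h import *;print(todo(.597,-.382))"
```

```text
time_s: 10.02
ee_pos: [0.4227, -0.1997, 0.0713]
tool_rot: [-0.0, 0.978, 0.209, -0.0]
ft_force: [0.2, -0.4, 0.3]
grip_width: 0.0854
grasp_force: 0.0
time_s: 10.65
ee_pos: [0.423, -0.2, 0.0726]
tool_rot: [-0.0, 0.978, 0.209, 0.001]
ft_force: [-2.9, 4.2, 7.5]
grip_width: 0.0414
grasp_force: 35.0
time_s: 11.28
ee_pos: [0.4242, -0.2011, 0.1752]
tool_rot: [0.003, 0.978, 0.209, 0.003]
ft_force: [-0.2, 0.2, -1.1]
grip_width: 0.041
grasp_force: 34.4
[0.4192 1.1785 0.009 ]
```

```bash
python3 -m pendant '[[[0.08,0.23,0,0],[0.08,0.23,0,0],[0.08,0.23,0,0],[0.08,0.23,0,0],[0.08,0.23,0,0]]]'
python3 -m pendant '[[[0,0,0.15,0],[0,0,0,0],[0,0,0,0],[0,0,0,0]]]'
python3 - <<'E'
from h import *
c=bot.camera_info("wrist");a=bot.capture("wrist");b=bot.capture("scene")[120:320,250:550]
cv2.imwrite("pics/w6.png",np.vstack([cv2.resize(a,(480,300)),cv2.resize(b,(450,300))[:,:450] if 0 else cv2.copyMakeBorder(cv2.resize(b,(450,300)),0,0,0,30,0)]))
p=bot.get_state()["ee_pos"];print(p,todo(.597,-.382))
m=cv2.inRange(cv2.cvtColor(a,cv2.COLOR_BGR2HSV),(100,120,60),(125,255,255))
n,l,s,ce=cv2.connectedComponentsWithStats(m)
for i in range(1,n):
    if s[i,4]>300: x=s[i];print(x,px2w(c,x[0]+x[2]/2-.5,x[1]+x[3]/2-.5,.006))
print(w2px(c,[p[0],p[1],.006]))
E
```

```text
time_s: 11.9
ee_pos: [0.5902, -0.3784, 0.1696]
tool_rot: [-0.001, 0.978, 0.209, -0.001]
ft_force: [0.7, 0.2, 0.1]
grip_width: 0.0413
grasp_force: 34.5
time_s: 12.4
ee_pos: [0.5899, -0.3775, 0.1435]
tool_rot: [0.001, 0.978, 0.209, 0.001]
ft_force: [-0.1, -0.0, -1.0]
grip_width: 0.0413
grasp_force: 34.4
[ 0.5899 -0.3775  0.1431] [0.0231 0.0352 0.0001]
[ 287  150   83   62 2898] [ 0.6041 -0.3784  0.006 ]
[225 160  45  32 520] [ 0.5761 -0.3032  0.006 ]
[ 46 176  60  44 477] [ 0.4841 -0.1528  0.006 ]
[ 544  192   96  107 6456] [ 0.655  -0.6659  0.006 ]
[321.2588 192.7222]
```

View pics/w6.png

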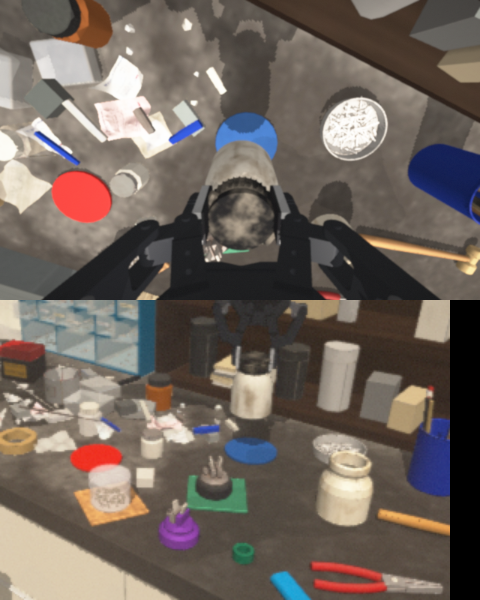

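The bottle hangs upright from its cap. The blue mat is centred at about (328,191) in the full-size view, 6.6 mm right and 2 mm ahead. Placing it.

```bash
python3 -m pendant '[[[0.015,0.034,0.15,0],[0,0,0.15,0],[0,0,0.03,0],[0,0,0.01,0],[0,0,0,0]]]'
python3 -m pendant '[[[0,0,0,0],[0,0,0.005,0],[0,0,0,0]]]'
```

```text
time_s: 13.12
ee_pos: [0.5958, -0.3829, 0.0754]
tool_rot: [0.001, 0.978, 0.209, 0.001]
ft_force: [0.9, -1.0, -1.9]
grip_width: 0.0414
grasp_force: 34.4
time_s: 13.5
ee_pos: [0.5955, -0.3827, 0.073]
tool_rot: [0.001, 0.978, 0.209, 0.0]
ft_force: [0.1, -0.4, 0.7]
grip_width: 0.0412
grasp_force: 34.8
```

```bash
python3 -m pendant '[[[0,0,0.005,0],[0,0,0,0]]]'
python3 -m pendant '[[[0,0,0,0],[0,0,0,0],[0,0,0,0],[0,0,0,0]]]' 0
python3 -m pendant '[[[0,0,-0.1,0],[0,0,-0.2,0],[0,0,-0.2,0],[0,0,0,0],[0,0,0,0]]]'
python3 - <<'E'
from h import *
c=bot.camera_info("wrist");a=bot.capture("wrist");cv2.imwrite("pics/w7.png",a)
p=bot.get_state()["ee_pos"];print(p,todo(.450,-.403))
print(w2px(c,[p[0],p[1],.1]),w2px(c,[p[0],p[1],.006]))
m=cv2.inRange(cv2.cvtColor(a,cv2.COLOR_BGR2HSV),(100,120,60),(125,255,255))
n,l,s,ce=cv2.connectedComponentsWithStats(m)
for i in range(1,n):
    if s[i,4]>300: print(s[i])
E
```

```text
time_s: 13.75
ee_pos: [0.5956, -0.3828, 0.073]
tool_rot: [0.001, 0.978, 0.209, 0.001]
ft_force: [-0.9, 0.6, 6.5]
grip_width: 0.0415
grasp_force: 35.7
time_s: 14.25
ee_pos: [0.5951, -0.3824, 0.0711]
tool_rot: [-0.0, 0.978, 0.209, -0.0]
ft_force: [-0.2, 0.4, -1.2]
grip_width: 0.0848
grasp_force: 0.0
time_s: 14.88
ee_pos: [0.5952, -0.3825, 0.1719]
tool_rot: [0.0, 0.978, 0.209, 0.0]
ft_force: [-0.4, 0.4, -0.3]
grip_width: 0.0854
grasp_force: 0.0
[ 0.5949 -0.3823  0.1707] [-0.7036 -0.2012  0.0007]
[321.334  215.0669] [321.1899 185.7351]
[ 285  149   75   54 1325]
[228 158  41  29 417]
[ 67 173  53  40 364]
[ 521  188  119   98 6271]
```

View pics/w7.png

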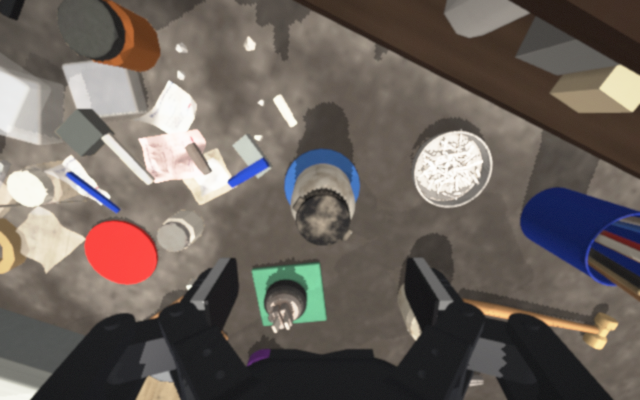

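The bottle stands upright, centred on the blue mat (cap at (323,216), mat centre about (322,187)). Next is the setting block.

```bash
python3 -m pendant '[[[-0.17,-0.05,0,0],[-0.18,-0.05,0,0],[-0.18,-0.05,0,0],[-0.17,-0.05,0,0],[0,0,0,0]]]'
python3 -m pendant '[[[0,0,0.15,0],[0,0,0,0],[0,0,0,0]]]'
python3 - <<'E'
from h import *
c=bot.camera_info("wrist");a=bot.capture("wrist");cv2.imwrite("pics/w8.png",a)
p=bot.get_state()["ee_pos"];print(p)
print(w2px(c,[p[0],p[1],.026]),w2px(c,[p[0],p[1],.006]))
E
```

```text
time_s: 15.55
ee_pos: [0.4489, -0.4033, 0.1704]
tool_rot: [-0.001, 0.978, 0.208, -0.001]
ft_force: [0.7, -0.0, 0.0]
grip_width: 0.0855
grasp_force: 0.0
time_s: 15.92
ee_pos: [0.4516, -0.403, 0.1417]
tool_rot: [-0.0, 0.978, 0.209, 0.0]
ft_force: [0.2, 0.5, -0.5]
grip_width: 0.0854
grasp_force: 0.0
[ 0.4517 -0.4033  0.1423]
[321.956  198.7616] [321.894  192.9671]
```

View pics/w8.png

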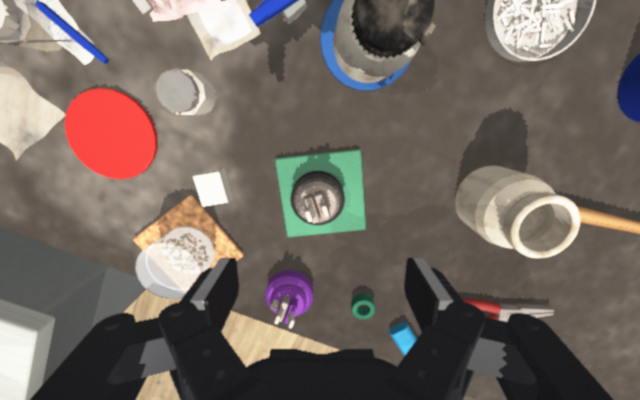

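The block's base is at (317,197), about 4.5 mm left of the TCP; the green mat centre (322,194) is straight under the TCP, i.e. (0.451,-0.403). The empty red mat is at (111,133).

```bash
python3 -m pendant '[[[0.005,-0.022,0.2,0],[0,0,0.2,0],[0,0,0.2,0],[0,0,0.08,0],[0,0,0,0]]]'
python3 -m pendant '[[[0,0,0,0],[0,0,0,0],[0,0,0,0],[0,0,0,0],[0,0,0,0]]]' 1 60
```

```text
time_s: 16.6
ee_pos: [0.4503, -0.3987, 0.0054]
tool_rot: [-0.0, 0.978, 0.209, -0.0]
ft_force: [0.4, -0.2, 0.7]
grip_width: 0.0851
grasp_force: 0.0
time_s: 17.23
ee_pos: [0.4511, -0.3996, 0.008]
tool_rot: [0.001, 0.978, 0.209, 0.001]
ft_force: [-1.2, 1.4, 6.1]
grip_width: 0.048
grasp_force: 61.9
```

```bash
python3 -m pendant '[[[0,0,-0.05,0],[0,0,-0.1,0],[0,0,-0.2,0],[0,0,-0.2,0],[0,0,0,0]]]'
python3 -c "from h import *;print(bot.get_state()['ee_pos'],todo(.4232,-.1985))"
```

```text
time_s: 17.85
ee_pos: [0.4518, -0.4003, 0.1206]
tool_rot: [0.004, 0.978, 0.209, 0.002]
ft_force: [0.6, -0.2, -4.8]
grip_width: 0.0476
grasp_force: 62.9
[ 0.4518 -0.4003  0.1206] [ 0.2819 -0.9793 -0.0074]
```

```bash
python3 -m pendant '[[[0.05,-0.19,0,0],[0.06,-0.2,0,0],[0.06,-0.2,0,0],[0.06,-0.2,0,0],[0.05,-0.19,0,0]]]'
python3 -m pendant '[[[0,0,0,0],[0,0,0,0],[0,0,0,0]]]'
python3 - <<'E'
from h import *
c=bot.camera_info("wrist");a=bot.capture("wrist");cv2.imwrite("pics/w9.png",a)
p=bot.get_state()["ee_pos"];print(p)
print(w2px(c,[p[0],p[1],.006]),todo(.4232,-.1985))
h=cv2.cvtColor(a,cv2.COLOR_BGR2HSV)
m=cv2.inRange(h,(0,170,80),(8,255,255))|cv2.inRange(h,(172,170,80),(180,255,255))
n,l,s,ce=cv2.connectedComponentsWithStats(m)
for i in range(1,n):
    if s[i,4]>300: print(s[i])
E
```

```text
time_s: 18.48
ee_pos: [0.4201, -0.1951, 0.1138]
tool_rot: [-0.001, 0.978, 0.209, -0.001]
ft_force: [0.5, 0.7, -3.8]
grip_width: 0.0481
grasp_force: 63.2
time_s: 18.85
ee_pos: [0.4211, -0.1976, 0.1149]
tool_rot: [-0.0, 0.978, 0.208, -0.0]
ft_force: [-0.4, 0.3, -4.4]
grip_width: 0.0476
grasp_force: 63.4
[ 0.4211 -0.1976  0.115 ]
[321.7231 200.8802] [ 0.0078  0.0083 -0.    ]
[ 277  155   91   77 5388]
```

```bash
python3 -m pendant '[[[0.006,0.005,0.15,0],[0,0,0.2,0],[0,0,0.13,0],[0,0,0.03,0],[0,0,0,0]]]'
python3 -m pendant '[[[0,0,0.01,0],[0,0,0,0],[0,0,0,0]]]'
```

```text
time_s: 19.52
ee_pos: [0.423, -0.1978, 0.0137]
tool_rot: [0.0, 0.978, 0.209, 0.0]
ft_force: [0.4, 0.1, -2.6]
grip_width: 0.048
grasp_force: 63.4
time_s: 19.9
ee_pos: [0.423, -0.1975, 0.0118]
tool_rot: [0.0, 0.978, 0.209, 0.0]
ft_force: [-0.0, -0.2, -4.6]
grip_width: 0.0481
grasp_force: 63.4
```

```bash
python3 -m pendant '[[[0,0,0.015,0],[0,0,0,0],[0,0,0,0]]]'
python3 -m pendant '[[[0,0,0.006,0],[0,0,0,0],[0,0,0,0]]]'
```

```text
time_s: 20.27
ee_pos: [0.4227, -0.1974, 0.0082]
tool_rot: [-0.0, 0.978, 0.209, -0.0]
ft_force: [-0.8, -0.5, -4.7]
grip_width: 0.0477
grasp_force: 63.4
time_s: 20.65
ee_pos: [0.4228, -0.1974, 0.008]
tool_rot: [-0.0, 0.978, 0.209, -0.0]
ft_force: [-4.9, 2.4, 4.5]
grip_width: 0.0481
grasp_force: 64.6
```

```bash
python3 -m pendant '[[[0,0,0,0],[0,0,0,0],[0,0,0,0],[0,0,0,0]]]' 0
python3 -m pendant '[[[0,0,-0.1,0],[0,0,-0.2,0],[0,0,-0.2,0],[0,0,-0.15,0],[0,0,0,0]]]'
python3 -c "from h import *;print(bot.get_state()['ee_pos'],todo(.340,-.299))"
```

```text
time_s: 21.15
ee_pos: [0.4228, -0.1974, 0.0071]
tool_rot: [0.0, 0.978, 0.209, 0.0]
ft_force: [-0.1, -0.1, -0.7]
grip_width: 0.0855
grasp_force: 0.0
time_s: 21.78
ee_pos: [0.424, -0.1981, 0.1397]
tool_rot: [0.002, 0.978, 0.209, 0.002]
ft_force: [0.5, -0.2, -0.7]
grip_width: 0.0852
grasp_force: 0.0
[ 0.424  -0.1981  0.1397] [-0.5894  0.2891 -0.0006]
```

```bash
python3 -m pendant '[[[-0.15,0.07,0,0],[-0.15,0.07,0,0],[-0.15,0.07,0,0],[-0.14,0.08,0,0],[0,0,0,0]]]'
python3 - <<'E'
from h import *
c=bot.camera_info("wrist");a=bot.capture("wrist");cv2.imwrite("pics/w10.png",a)
p=bot.get_state()["ee_pos"];print(p)
print(w2px(c,[p[0],p[1],.05]),w2px(c,[p[0],p[1],.006]),"red px",w2px(c,[.4232,-.1985,.006]),w2px(c,[.4232,-.1985,.026]))
E
```

```text
time_s: 22.4
ee_pos: [0.3374, -0.2992, 0.1357]
tool_rot: [-0.001, 0.978, 0.207, -0.001]
ft_force: [0.5, 0.6, 0.1]
grip_width: 0.0854
grasp_force: 0.0
[ 0.3381 -0.2984  0.1359]
[321.4168 208.0393] [321.4393 193.6077] red px [254.977   60.2439] [249.4082  56.0442]
```

View pics/w10.png

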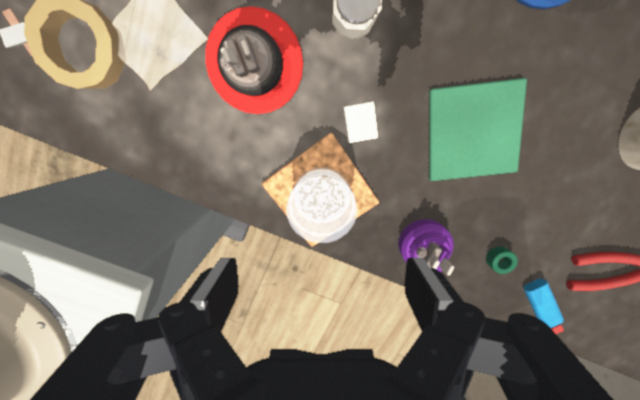

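The block stands centred on the red mat (base (250,61), mat (254,60)). The box lid at (322,208) and the cork mat centre at (321,194) are straight under the TCP. Gripping the box.

```bash
python3 -m pendant '[[[0,0,0.2,0],[0,0,0.2,0],[0,0,0.2,0],[0,0,0.03,0],[0,0,0,0]]]'
python3 -m pendant '[[[0,0,0,0],[0,0,0,0],[0,0,0,0],[0,0,0,0],[0,0,0,0]]]' 1 25
python3 -m pendant '[[[0,0,-0.05,0],[0,0,-0.15,0],[0,0,-0.2,0],[0,0,-0.1,0],[0,0,0,0]]]'
python3 -c "from h import *;print(bot.get_state()['ee_pos'],todo(.451,-.403))"
```

```text
time_s: 23.08
ee_pos: [0.3392, -0.2983, 0.0117]
tool_rot: [0.0, 0.978, 0.209, 0.0]
ft_force: [0.4, 0.3, 0.7]
grip_width: 0.0852
grasp_force: 0.0
time_s: 23.7
ee_pos: [0.3396, -0.2993, 0.0128]
tool_rot: [0.001, 0.978, 0.209, 0.001]
ft_force: [0.2, 1.1, 6.5]
grip_width: 0.0587
grasp_force: 26.7
time_s: 24.32
ee_pos: [0.3394, -0.2993, 0.1132]
tool_rot: [0.002, 0.978, 0.209, 0.001]
ft_force: [0.5, -0.2, -0.8]
grip_width: 0.0591
grasp_force: 27.2
[ 0.3394 -0.2993  0.1132] [0.2976 0.7014 0.0032]
```

```bash
python3 -m pendant '[[[0.07,0.17,0,0],[0.07,0.18,0,0],[0.08,0.18,0,0],[0.07,0.17,0,0],[0,0,0,0]]]'
python3 -m pendant '[[[0,0,0,0],[0,0,0,0]]]'
python3 - <<'E'
from h import *
c=bot.camera_info("wrist");a=bot.capture("wrist");cv2.imwrite("pics/w11.png",a)
p=bot.get_state()["ee_pos"];print(p,todo(.451,-.403))
print(w2px(c,[p[0],p[1],.006]),todo(.451,-.403))
g=bot.capture("wrist") if 0 else a
m=cv2.inRange(cv2.cvtColor(a,cv2.COLOR_BGR2HSV),(65,80,60),(85,255,255))
n,l,s,ce=cv2.connectedComponentsWithStats(m)
for i in range(1,n):
    if s[i,4]>300: print(s[i])
for dx,dy in((1,1),(1,-1),(-1,1),(-1,-1)):
    pass
E
```

```text
time_s: 24.95
ee_pos: [0.4491, -0.4029, 0.1084]
tool_rot: [-0.001, 0.978, 0.209, -0.001]
ft_force: [0.3, -1.3, -0.5]
grip_width: 0.0589
grasp_force: 27.3
time_s: 25.2
ee_pos: [0.4482, -0.402, 0.1111]
tool_rot: [-0.0, 0.978, 0.209, -0.0]
ft_force: [-0.6, -0.5, -0.8]
grip_width: 0.059
grasp_force: 27.3
[ 0.4484 -0.4021  0.1114] [0.0103 0.0093 0.    ]
[321.9062 202.1229] [0.0103 0.0093 0.    ]
[ 273  151  100   89 6051]
```

View pics/w11.png

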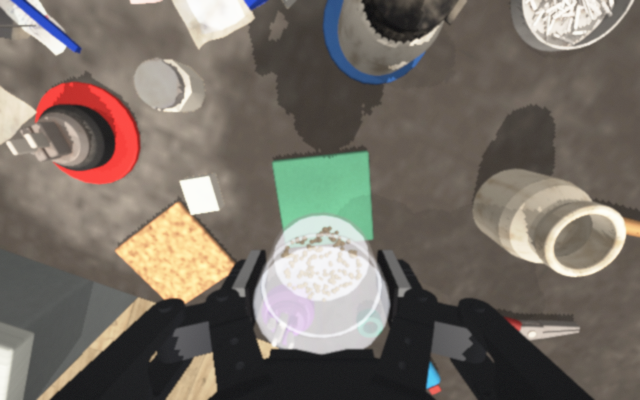

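The green mat is centred at (323,199), about 2.5 mm ahead and 1.5 mm right. Placing the box.

```bash
python3 -m pendant '[[[0.012,0.008,0.15,0],[0,0,0.2,0],[0,0,0.11,0],[0,0,0.02,0],[0,0,0,0]]]'
python3 -m pendant '[[[0,0,0.01,0],[0,0,0,0],[0,0,0,0]]]'
```

```text
time_s: 25.88
ee_pos: [0.4519, -0.4033, 0.0162]
tool_rot: [0.001, 0.978, 0.209, 0.0]
ft_force: [-0.5, 0.0, -0.9]
grip_width: 0.0588
grasp_force: 27.3
time_s: 26.25
ee_pos: [0.4519, -0.4033, 0.0136]
tool_rot: [0.0, 0.978, 0.209, 0.0]
ft_force: [0.1, -0.9, -0.2]
grip_width: 0.0592
grasp_force: 27.3
```

```bash
python3 -m pendant '[[[0,0,0.007,0],[0,0,0,0],[0,0,0,0]]]'
python3 -m pendant '[[[0,0,0,0],[0,0,0,0],[0,0,0,0],[0,0,0,0]]]' 0
python3 -m pendant '[[[0,0,-0.1,0],[0,0,-0.2,0],[0,0,-0.2,0],[0,0,-0.25,0],[0,0,-0.1,0]]]'
python3 -c "
from h import *
p=bot.get_state()['ee_pos'];print(p,todo(.4512,.1437))
cv2.imwrite('pics/w12.png',bot.capture('wrist'));c=bot.camera_info('wrist');print(w2px(c,[p[0],p[1],.05]),w2px(c,[p[0],p[1],.006]))"
```

```text
time_s: 26.62
ee_pos: [0.4519, -0.4033, 0.0129]
tool_rot: [0.0, 0.978, 0.209, 0.0]
ft_force: [-3.0, 2.7, 6.5]
grip_width: 0.0586
grasp_force: 27.6
time_s: 27.12
ee_pos: [0.4517, -0.4031, 0.0116]
tool_rot: [-0.0, 0.978, 0.209, -0.0]
ft_force: [-0.5, -0.8, 0.2]
grip_width: 0.0855
grasp_force: 0.0
time_s: 27.75
ee_pos: [0.4526, -0.4039, 0.1877]
tool_rot: [0.003, 0.978, 0.209, 0.002]
ft_force: [0.1, -0.4, -0.4]
grip_width: 0.0857
grasp_force: 0.0
[ 0.4526 -0.4039  0.1877] [ 1.1124 -2.5021 -0.015 ]
[319.8725 192.6289] [319.6635 182.5106]
```

View pics/w12.png

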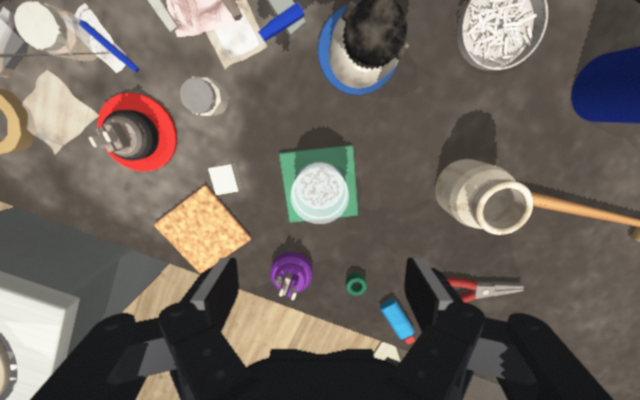

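The box stands in the middle of the green mat (lid (320,190), mat (319,184)), and all the others are upright. I've now viewed 15 pictures, one over the limit, so from here I work by numbers only. Back to the oiler.

```bash
python3 -m pendant '[[[0.11,-0.25,0,0],[0.11,-0.25,0,0],[0.11,-0.25,0,0],[0.11,-0.25,0,0],[0.11,-0.25,0,0]]]'
python3 -m pendant '[[[0.11,-0.25,0,0],[0.11,-0.25,0,0],[0.11,-0.25,0,0],[0.11,-0.25,0,0],[0.11,-0.25,0,0]]]'
python3 -m pendant '[[[0,0,0,0],[0,0,0,0],[0,0,0,0]]]'
python3 -c "from h import *;print(bot.get_state()['ee_pos'],todo(.4509,.1436,.0125))"
```

```text
time_s: 28.42
ee_pos: [0.4496, -0.1282, 0.1822]
tool_rot: [0.0, 0.978, 0.209, 0.0]
ft_force: [0.3, -1.0, 0.2]
grip_width: 0.0855
grasp_force: 0.0
time_s: 29.05
ee_pos: [0.4479, 0.1449, 0.1823]
tool_rot: [0.0, 0.978, 0.209, 0.001]
ft_force: [1.3, 0.1, -0.2]
grip_width: 0.0853
grasp_force: 0.0
time_s: 29.42
ee_pos: [0.4484, 0.1421, 0.1818]
tool_rot: [0.0, 0.978, 0.208, 0.0]
ft_force: [-0.6, -0.3, 0.6]
grip_width: 0.0852
grasp_force: 0.0
[0.4484 0.1421 0.1818] [ 0.0145 -0.0019  0.8466]
```

```bash
python3 -m pendant '[[[0.014,0,0.2,0],[0,0,0.22,0],[0,0,0.22,0],[0,0,0.17,0],[0,0,0.035,0]]]'
python3 -m pendant '[[[0,0,0,0],[0,0,0,0],[0,0,0,0],[0,0,0,0],[0,0,0,0]]]' 1 30
python3 -m pendant '[[[0,0,0,0],[0,0,-0.1,0],[0,0,-0.2,0],[0,0,-0.2,0],[0,0,-0.15,0]]]'
python3 -c "from h import *;print(bot.get_state()['ee_pos'],todo(.3385,-.2985))"
```

```text
time_s: 30.05
ee_pos: [0.4495, 0.1429, 0.0107]
tool_rot: [0.0, 0.978, 0.208, -0.002]
ft_force: [-0.2, 0.3, 0.3]
grip_width: 0.0854
grasp_force: 0.0
time_s: 30.68
ee_pos: [0.4517, 0.1444, 0.0141]
tool_rot: [0.0, 0.978, 0.209, 0.001]
ft_force: [-1.1, -1.4, 6.1]
grip_width: 0.0289
grasp_force: 29.6
time_s: 31.3
ee_pos: [0.4511, 0.1444, 0.1449]
tool_rot: [0.0, 0.978, 0.209, 0.001]
ft_force: [0.1, 0.3, -0.6]
grip_width: 0.0289
grasp_force: 30.1
[0.4511 0.1444 0.1449] [-1.4189  1.7913 -0.0022]
```

```bash
python3 -m pendant '[[[-0.15,0.19,0,0],[-0.16,0.2,0,0],[-0.16,0.2,0,0],[-0.16,0.2,0,0],[-0.16,0.2,0,0]]]'
python3 -m pendant '[[[-0.16,0.2,0,0],[-0.16,0.2,0,0],[-0.16,0.2,0,0],[-0.15,0.19,0,0],[0,0,0,0]]]'
python3 -m pendant '[[[0,0,0,0],[0,0,0,0]]]'
python3 - <<'E'
from h import *
c=bot.camera_info("wrist");a=bot.capture("wrist");cv2.imwrite("pics/w13.png",a)
p=bot.get_state()["ee_pos"];print(p,todo(.3385,-.2985))
print(w2px(c,[p[0],p[1],.006]),w2px(c,[.3385,-.2985,.006]))
m=cv2.inRange(cv2.cvtColor(a,cv2.COLOR_BGR2HSV),(8,90,120),(20,255,255))
n,l,s,ce=cv2.connectedComponentsWithStats(cv2.morphologyEx(m,cv2.MORPH_CLOSE,np.ones((5,5))))
for i in range(1,n):
    if s[i,4]>300: print(s[i]); t=np.argwhere(l==i)[:,::-1]; print("top",t[t[:,1].argmin()],"left",t[t[:,0].argmin()],"right",t[t[:,0].argmax()],"bot",t[t[:,1].argmax()])
E
```

```text
time_s: 31.92
ee_pos: [0.3869, -0.1024, 0.1431]
tool_rot: [0.0, 0.978, 0.209, 0.001]
ft_force: [1.3, -0.1, -0.1]
grip_width: 0.0294
grasp_force: 30.1
time_s: 32.55
ee_pos: [0.336, -0.2989, 0.1428]
tool_rot: [0.0, 0.978, 0.207, -0.0]
ft_force: [-0.6, 0.1, -1.2]
grip_width: 0.0292
grasp_force: 30.1
time_s: 32.8
ee_pos: [0.3374, -0.2957, 0.1428]
tool_rot: [0.0, 0.978, 0.21, 0.0]
ft_force: [0.6, -0.0, -0.2]
grip_width: 0.029
grasp_force: 30.1
[ 0.3374 -0.2957  0.1428] [-0.0007  0.0148  0.    ]
[321.6421 192.7194] [324.5814 192.8466]
[  38    0   95   90 4325]
top [51  0] left [38 19] right [132  65] bot [86 89]
[ 267  134  114  176 8549]
top [332 134] left [267 182] right [380 200] bot [334 309]
```

```bash
python3 -m pendant '[[[0.003,0.012,0.2,0],[0,0,0.2,0],[0,0,0.18,0],[0,0,0.05,0],[0,0,0,0]]]'
python3 -m pendant '[[[0,0,0.015,0],[0,0,0,0],[0,0,0,0]]]'
```

```text
time_s: 33.48
ee_pos: [0.3389, -0.2984, 0.0171]
tool_rot: [0.0, 0.978, 0.209, -0.0]
ft_force: [-0.7, -0.6, -0.9]
grip_width: 0.0293
grasp_force: 30.1
time_s: 33.85
ee_pos: [0.3388, -0.2989, 0.0144]
tool_rot: [0.001, 0.978, 0.209, 0.0]
ft_force: [-0.5, -0.1, -1.0]
grip_width: 0.0293
grasp_force: 30.1
```

```bash
python3 -m pendant '[[[0,0,0.008,0],[0,0,0,0],[0,0,0,0]]]'
python3 -m pendant '[[[0,0,0.003,0],[0,0,0,0],[0,0,0,0]]]'
```

```text
time_s: 34.22
ee_pos: [0.3389, -0.299, 0.014]
tool_rot: [0.0, 0.978, 0.209, 0.0]
ft_force: [-5.8, 5.8, 13.8]
grip_width: 0.0295
grasp_force: 31.5
time_s: 34.6
ee_pos: [0.3389, -0.299, 0.014]
tool_rot: [0.0, 0.978, 0.209, 0.0]
ft_force: [-7.4, 6.7, 19.1]
grip_width: 0.029
grasp_force: 32.0
```

Contact made. I'll release, rise, and check by numbers.

```bash
python3 -m pendant '[[[0,0,-0.005,0],[0,0,0,0],[0,0,0,0]]]'
python3 -m pendant '[[[0,0,0,0],[0,0,0,0],[0,0,0,0],[0,0,0,0]]]' 0
python3 -m pendant '[[[0,0,-0.1,0],[0,0,-0.2,0],[0,0,-0.2,0],[0,0,-0.2,0],[0,0,-0.1,0]]]'
python3 -m pendant '[[[0,0,0,0],[0,0,0,0]]]'
python3 - <<'E'
from h import *
c=bot.camera_info("wrist");a=bot.capture("wrist");cv2.imwrite("pics/w14.png",a)
h=cv2.cvtColor(a,cv2.COLOR_BGR2HSV)
print(bot.get_state()["ee_pos"])
b=w2px(c,[.3385,-.2985,.006]);t=w2px(c,[.3388,-.299,.04]);print(b,t)
# lid: Hough circle near the expected place
g=cv2.cvtColor(a,cv2.COLOR_BGR2GRAY);u,v=t.round().astype(int)
k=cv2.HoughCircles(cv2.resize(g[v-40:v+40,u-40:u+40],None,fx=4,fy=4),cv2.HOUGH_GRADIENT,1,400,param1=80,param2=15,minRadius=40,maxRadius=75)
print(None if k is None else k[0,0]/4+[u-40,v-40,0],"expected r",288*.0155/(c["pose"][2,3]-.04))
m=cv2.inRange(h,(8,90,100),(30,255,255));n,l,s,ce=cv2.connectedComponentsWithStats(m)
i=1+s[1:,4].argmax();print(s[i],ce[i])
for n_,p in dict(red=(.4232,-.1985),green=(.4512,-.403),blue=(.597,-.382)).items(): print(n_,w2px(c,[*p,.006]))
for r in range(v-32,v+33,8): print([tuple(int(q) for q in h[r,x]) for x in range(u-24,u+25,8)])
E
```

```text
time_s: 34.98
ee_pos: [0.3389, -0.299, 0.0141]
tool_rot: [0.0, 0.978, 0.209, 0.0]
ft_force: [-4.5, 3.4, 11.5]
grip_width: 0.0291
grasp_force: 31.2
time_s: 35.48
ee_pos: [0.3385, -0.2986, 0.0124]
tool_rot: [-0.0, 0.978, 0.209, -0.0]
ft_force: [-0.1, -0.4, 0.2]
grip_width: 0.0853
grasp_force: 0.0
time_s: 36.1
ee_pos: [0.339, -0.2991, 0.175]
tool_rot: [0.002, 0.978, 0.209, 0.001]
ft_force: [0.6, -1.0, -0.4]
grip_width: 0.0855
grasp_force: 0.0
time_s: 36.35
ee_pos: [0.3382, -0.2982, 0.1711]
tool_rot: [-0.001, 0.978, 0.209, -0.001]
ft_force: [-0.2, 0.4, 0.3]
grip_width: 0.0853
grasp_force: 0.0
[ 0.3381 -0.2981  0.1709]
[322.2062 185.4385] [322.8672 193.885 ]
[322.375 195.875  13.375] expected r 16.306856567155563
[ 269  131  105  103 4789] [321.3537 181.4425]
red [264.0197  67.3841]
green [459.141  128.8893]
blue [528.6744 -36.9052]
[(23, 82, 254), (19, 104, 250), (13, 123, 183), (14, 122, 173), (14, 122, 184), (20, 98, 252), (19, 107, 249)]
[(16, 113, 241), (20, 100, 252), (14, 123, 185), (14, 122, 199), (14, 121, 201), (21, 96, 253), (20, 100, 252)]
[(24, 79, 254), (17, 114, 244), (18, 110, 130), (18, 107, 152), (17, 111, 159), (20, 103, 251), (22, 90, 254)]
[(19, 106, 250), (16, 117, 238), (21, 96, 238), (27, 57, 254), (22, 93, 236), (16, 113, 243), (17, 111, 245)]
[(19, 104, 251), (17, 111, 244), (27, 62, 254), (27, 55, 255), (27, 61, 254), (18, 107, 249), (22, 92, 254)]
[(21, 90, 254), (19, 103, 251), (28, 47, 255), (29, 40, 255), (27, 59, 254), (15, 117, 238), (23, 83, 254)]
[(19, 105, 250), (17, 111, 246), (20, 99, 252), (20, 101, 252), (22, 86, 254), (17, 113, 244), (15, 115, 233)]
[(13, 84, 130), (18, 106, 250), (23, 85, 254), (21, 95, 253), (19, 105, 250), (14, 66, 128), (12, 39, 97)]
[(14, 45, 97), (15, 114, 235), (19, 104, 251), (18, 106, 248), (14, 49, 99), (13, 46, 99), (16, 46, 94)]
```

The lid circle at (322,196) matches the expected (323,194), so the oiler stands upright in the middle of the cork mat, and the gripper is clear. Handing in.

```bash
python3 -c "from bench import bot;print(bot.sign_off())"
```

```text
the job is handed in; nothing more can be done
None
```

I put all four things upright on their own mats and handed the job in at about 36 s, with the jar and the purple look-alike untouched; I viewed 15 pictures (one over the limit of 14), so the oiler's final placing was checked by image measurement only.

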